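Hold a bisque mug in the lamp light to check its handle

TASK

Lift the mug, the only piece in the crate with a handle, up out of the crate and hold it in the beam of the bench lamp so that the handle joints can be checked for cracks: upright, level with the lamp's shade and centred in front of its mouth, the mug's middle about 15 cm from it, with the handle turned towards the lamp. Keep the mug upright all the way, do not bump the lamp, and leave the other pieces where they are. Finish while still gripping the mug there, steady in the air: do not put it down or let go.

Things in the scene. Friction and masses are not known exactly. Their poses are not given: they have to be found in the camera images.
- crate: open plastic stacking crate fixed on the bench, 260 mm (its x) by 460 mm (its y) outside, 110 mm high, walls 6 mm, floor 6 mm thick. Origin at the centre of its underside on the bench, z up. The mug, the tumbler and the bowl stand on its floor in a row along its y, about 140 mm apart, in any order.
- mug_center (a point): middle of the mug, on its axis, 44 mm above its underside. Unglazed pale clay mug, 0.16 to 0.28 kg: outside diameter 62 mm from 20 mm above its underside up to the rim, slightly narrower below, 88 mm tall, wall 4 mm, open at the top. One loop handle, 9 mm thick, on its own +y side, reaching 62 mm from the axis. z is the mug's axis, up.
- mug_handle (a point): middle of the mug's handle loop: 57 mm from the mug's axis on the mug's +y side, 3 mm above mug_center; same axes as mug_center.
- lamp: bench lamp fixed on the bench: round foot 156 mm across, thin post, and a bell-shaped metal shade whose axis is level, 215 mm above the bench. Origin on the bench under the foot's centre; its x is the way the light shines, z up. The shade is 110 mm across at its mouth, which lies 60 mm along x from the origin; the shade and its knuckle end 75 mm behind the origin; top of the shade 270 mm above the bench.
- lamp_mouth (a point): centre of the lamp shade's open mouth, 215 mm above the bench; same axes as the lamp.
- lamp_spot (a point): point in the beam on the shade's axis, 150 mm straight in front of lamp_mouth, 215 mm above the bench: the middle of the mug belongs here. Same axes as the lamp (x is the way the light shines, away from the shade).
- tumbler_center (a point): middle of a tumbler of the same clay without a handle, 41 mm above its underside: 64 mm across at the rim, 82 mm tall; to be left alone.
- bowl_center (a point): middle of a small bowl of the same clay, 26 mm above its underside: 88 mm across, 52 mm tall; to be left alone.
- brush_pot: white pot of brushes on the bench, 68 mm across and 90 mm tall, brushes up to 162 mm above the bench, leaning out to 35 mm from its axis; origin at the centre of its underside; to be left alone.
- plates: stack of four clay plates on the bench, 146 mm across, 46 mm high; origin at the centre of its underside; to be left alone.
Things that resemble listed ones, but are neither listed nor needed, are in the scene too. Leave any yellow look-alike of the part that bears mug_center alone.

How it is judged:
On the way:
1. the mug is gripped, upright and lifted clear above the crate's rim (height (world z) of mug_center above 0.165 m and contact force between the fingers and mug above 0.5 N and angle between mug_center's own z axis and vertical below 0.25 rad and contact force between mug and crate below 0.05 N), for 0.2 s.
At the end, for the whole second after the job is handed in: The gripper holds the mug in the air and nothing else carries it: its middle 110-190 mm in front of the lamp mouth, within 30 mm of the beam axis sideways and in height; upright within 8 deg; handle towards the lamp within 23 deg; slower than 20 mm/s and 0.15 rad/s through the last second (x of mug_center in the frame of lamp between 0.17 and 0.25 m and y of mug_center in the frame of lamp between -0.03 and 0.03 m and z of mug_center in the frame of lamp between 0.185 and 0.245 m and angle between mug_center's own z axis and vertical below 0.14 rad and angle between the y axis of mug_center and the x axis of lamp, either way round below 0.4 rad and distance between mug_handle and lamp_mouth below 0.155 m and linear speed of mug below 0.02 m/s and angular speed of mug below 0.15 rad/s and contact force between the fingers and mug above 0.5 N and contact force between mug and lamp below 0.05 N and contact force between mug and crate below 0.05 N); the arm keeps its last pose, push and grip.
It fails at once if the mug tips more than 30 degrees (angle between mug_center's own z axis and vertical above 0.52 rad).
It fails at once if the lamp is bumped (more than 2 N) (contact force between any of the arm, the fingers, mug and lamp above 2 N).
It fails at once if another piece is shifted by more than 25 mm, tipped over or lifted (distance of any of tumbler_center, bowl_center, brush_pot, plates from where it was at the start of the episode above 0.025 m).
It also fails if it takes over 38 s, if anything falls off the work surface, if the arm or the gripper's body presses on something with over 40 N, if the wrist force passes 120 N, or if a joint passes its speed limit or range.

ROBOT

A 7-joint arm with a two-finger parallel gripper is mounted at the origin on the work surface. World frame = base frame: x ahead of the robot, y to its left, z up, the work surface at z = 0. Lengths are in m, angles in rad, forces in N, time in s.
With the tool pointing down it reaches from about 0.425 to 0.95 m from the base axis. Payload 16.7 kg.
Tool frame: the origin (TCP) lies between the finger pads; the fingertips stand 17 mm ahead of it and the grasp point (between the pads) lies 2 mm behind it; z points along the fingers, y is the direction in which the jaws open and shut (so a half turn about z gives the same grasp; the last joint's range is limited). The gripper opens to 94 mm and grips with 3 to 60 N. Pads are 16 mm wide; open, the fingers measure 119 mm over their backs; the gripper's body (75 mm by 177 mm) begins 78 mm behind the grasp point.
Start: joints at [-1.357, 0.426, 0.074, 1.606, -0.034, 1.111, -0.067], TCP at [0.24, 0.631, 0.222] pointing down, gripper open.
Joint ranges: [-2.85, 2.85], [-0.5, 2.14], [-1.23, 1.37], [0.21, 2.46], [-1.02, 4.16], [0.16, 2.05], [-2.73, 2.73]. Speed limits (rad/s): [1.89, 1.89, 2.39, 2.39, 3.01, 3.01, 3.01].

INTERFACE

Orientations are given as a 3x3 rotation matrix whose columns are the frame's x, y, z axes.
In Python, from cell import env gives the robot as it stands.
- The arm moves only by the tool play_rows, never from a script. Its argument "rows" is a list of rows, each an object with "gripper": the gripper command: -1 is fully open, 1 is shut, values between are in proportion; "xyz": the shift along the tool's x, y, z in mm, a list of three; "yaw": the turn about the tool's z in degrees. A call has 1 to 8 rows; each row is the pose to reach, as a shift and turn from the pose commanded when the call began, along the tool's axes at that moment; what a row does not reach only later rows make up. A row lasts 1/8 s, in which the tool goes at most 62.5 mm and 10.7 degrees, less where a joint would pass 70% of its speed; a pose out of reach is approached as far as the arm can. A call with a gripper value outside its range is refused whole. The fingers move at their own pace and stop on an object; the grip force is fixed at half the most. Time passes only in rows, so rows that repeat a pose let the fingers close. It gives the time, the measured TCP pose, the force and the opening at its end, in the units of the state.
- env.sense(): the state, without advancing time (a new reading comes with each control period).
- env.read_camera(name): name is "side" or "top" or "wrist"; returns the picture (420x560x3 uint8, red, green, blue); there is no depth.
- env.camera_info(name): a dict with "intrinsics" (3x3 intrinsics, pixels), "R" (3x3) and "t" (3): a world point X has camera coordinates R X + t. Camera axes: x right, y down, z forward; pixel columns grow to the right and rows downward; lengths in m; the calibration is good to about 2 mm. A picture is of the moment at which its call begins: read the wrist's pose just before it. camera_info takes no time and is no camera call; for the wrist camera it gives the pose at the moment of the call.
- env.sign_off(): hands the job in, once; it reports no verdict.
The state is a dict: "time": time; "joints": joint angles; "dq": joint speeds; "tau": joint torques, N m; "tool_pos": TCP position; "eef_rot": TCP orientation; "wrist_force": force on the tool from outside, world axes, zero at the start; "moment": the same for the moment, N m; "gripper_width": finger opening in m.
Only numpy, scipy, OpenCV 4.12 (cv2) and the standard library are available. Lean on these libraries where they do the work, as an engineer would, in place of code of your own. Each camera call takes 0.05 s, during which the arm holds its last target. There are 200 camera calls.

## Working session

There is one attempt and no reset: what is moved stays moved. The work goes in short steps, Python scripts to look and compute and a tool call to move; the robot and the scene stay as the last step left them, time stands still between calls to the robot, and variables do not carry over. Pictures are saved under pics/ and viewed, about 8 in all and at most 12, crops included, and the job is handed in when it is done.

Besides the shell and the picture viewer there is one more tool, called after "Call:" as a command line: name --argument value ..., lists and objects as JSON in quotes. play_rows: Moves the arm, as the interface text tells. Its arguments: {"type":"object","properties":{"rows":{"type":"array"}},"required":["rows"]}

```bash
mkdir -p pics
cat > h.py <<'E'
import numpy as np, cv2
from cell import env
def snap(name,fn):
    c=env.camera_info(name); im=env.read_camera(name); cv2.imwrite(fn,im[:,:,::-1]); return c,im
def ray(c,u,v,z):
    K,R,t=[np.array(c[k]) for k in("intrinsics","R","t")]
    o=-R.T@t; d=R.T@np.linalg.solve(K,[u,v,1]); return o+d*(z-o[2])/d[2]
def proj(c,X):
    p=np.array(c["intrinsics"])@(np.array(c["R"])@np.array(X)+np.array(c["t"])); return p[:2]/p[2]
E
python3 - <<'E'
from h import *
for n in("top","side"):
    c,im=snap(n,f"pics/{n}0.png"); print(n,np.round(-np.array(c["R"]).T@c["t"],3),np.round(c["R"],3).tolist(),np.array(c["intrinsics"])[0])
s=env.sense(); print(s["time"],s["tool_pos"],np.round(s["eef_rot"],3).tolist(),s["gripper_width"])
E
```

```text
top [0.407 0.003 1.945] [[0.023, -1.0, 0.02], [-0.997, -0.025, -0.073], [0.073, -0.018, -0.997]] [544.65860133   0.         279.34901295]
side [-0.139 -0.965  1.055] [[0.799, -0.602, -0.012], [-0.379, -0.487, -0.787], [0.468, 0.633, -0.617]] [426.44035307   0.         284.01440433]
0.1 [0.24009536 0.63045078 0.22186065] [[-0.935, 0.356, -0.0], [0.356, 0.935, -0.001], [-0.0, -0.001, -1.0]] 0.09380555763824032
```

View pics/top0.png

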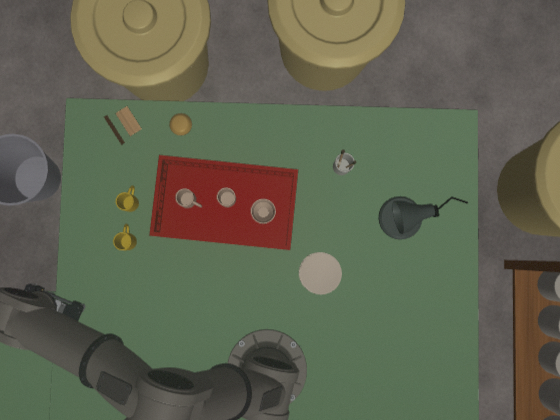

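View pics/side0.png

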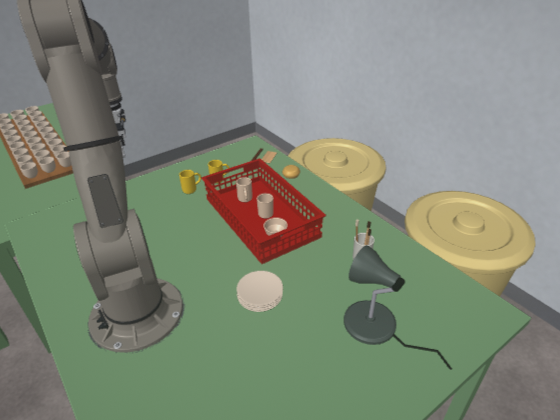

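The top view shows the red crate with three pale pieces: (186,198), with a handle stub towards (199,206), then (227,198) plain and (263,211), the bowl. The two yellow mugs at (127,201) and (125,240) are the look-alikes. The lamp is at (405,216), shining image-left. The side view agrees: mug at (244,189), lamp at (375,275). I'll confirm the mug in one enlarged composite crop.

Run:
```python
from h import *
t=cv2.imread("pics/top0.png"); s=cv2.imread("pics/side0.png")
r=lambda a,f:cv2.resize(a,None,fx=f,fy=f,interpolation=cv2.INTER_CUBIC)
a=r(t[180:230,165:240],5)[:250,:375]; b=r(s[170:235,220:300],5)[:325,:400]; c=r(t[185:250,370:450],5)[:250]; 
W=np.zeros((600,800,3),np.uint8); W[:250,:375]=a; W[:325,400:]=b; W[270:270+250,0:400]=c
d=r(s[240:345,335:415],2.6); W[326:326+d.shape[0],500:500+d.shape[1]]=d[:274]
cv2.imwrite("pics/c1.png",W)
```

```text
(no output)
```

View pics/c1.png

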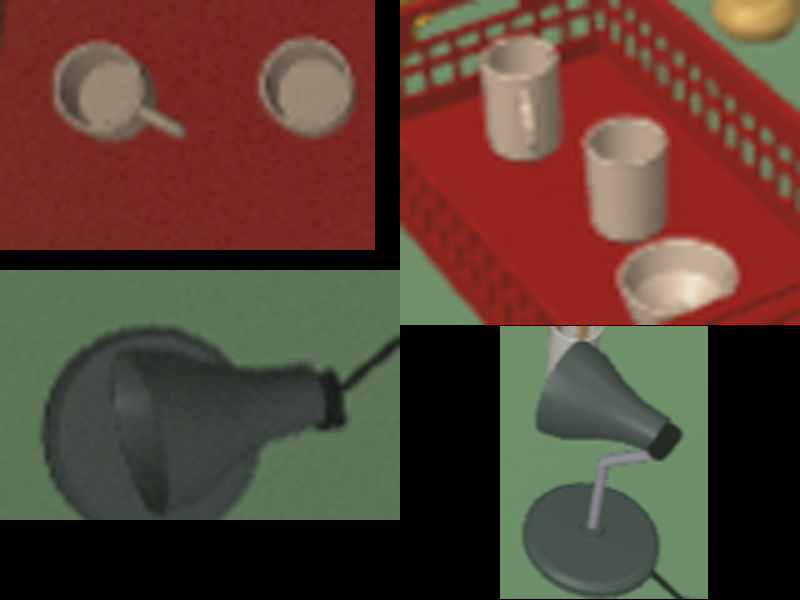

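The mug is the left piece: the handle shows in both views and points to about crop (183,131) in the top picture. The lamp mouth edges are at crop (118,352) and (160,513), and the knuckle end is at (338,400). Now I'll compute the poses.

Run:
```python
from h import *
c=env.camera_info("top"); cs=env.camera_info("side")
T=lambda x,y,ox,oy:((x+.5)/5+ox-.5,(y+.5)/5+oy-.5)
P=lambda x,y,ox,oy,z:ray(c,*T(x,y,ox,oy),z)
m=P(98,89,165,180,.094); h=P(179,130,165,180,.053)
print("mug",m,"handle tip",h,np.linalg.norm((h-m)[:2]),np.degrees(np.arctan2(*(h-m)[1::-1])))
tb=P(306,86,165,180,.088); print("tumbler",tb,"d",np.linalg.norm((tb-m)[:2]),"bowl",ray(c,263,211,.058))
f=P(151,434,370,185,.01);a=P(118,352,370,185,.215);b=P(160,513,370,185,.215);k=P(338,400,370,185,.215)
mo=(a+b)/2
print("foot",f,"mouth",mo,"w",np.linalg.norm(a-b),"knuckle",k)
for n,v in(("f->mo",mo-f),("k->mo",mo-k),("k->f",f-k),("perp",np.array([-(b-a)[1],(b-a)[0],0]))): print(n,np.linalg.norm(v[:2]),np.degrees(np.arctan2(v[1],v[0])))
print("pot",ray(c,343,164,.09),"plates",ray(c,320,273,.046))
# crate corners
for q in((161,156),(298,170),(290,249),(151,236)): print("rim",ray(c,*q,.11))
# lamp model overlay, side+top
def circ(X0,yaw,r=.055):
    t=np.linspace(0,2*np.pi,60);l=np.array([-np.sin(yaw),np.cos(yaw),0]);return [X0+r*(np.cos(q)*l+np.sin(q)*np.array([0,0,1])) for q in t]
out=[]
for n,cc,(x0,y0) in(("top",c,(370,185)),("side",cs,(335,240))):
    im=cv2.imread(f"pics/{n}0.png")[y0:y0+105,x0:x0+80]; im=cv2.resize(im,None,fx=5,fy=5,interpolation=cv2.INTER_CUBIC)
    for deg,col in((95,(0,255,255)),(105,(255,0,255))):
        yaw=np.radians(deg);d=np.array([np.cos(yaw),np.sin(yaw),0]);o=np.array([f[0],f[1],.215])
        for X in circ(o+.06*d,yaw)+[o-.075*d]:
            p=proj(cc,X);cv2.circle(im,tuple(int(v) for v in ((p-[x0,y0]+.5)*5)),2,col,-1)
    out.append(im)
cv2.imwrite("pics/c2.png",np.hstack(out))
```

```text
mug [0.59058555 0.29430199 0.094     ] handle tip [0.56744672 0.24359052 0.053     ] 0.05574100108839478 -114.52644408386841
tumbler [0.5968538  0.15355892 0.088     ] d 0.14088259092768643 bowl [0.55366342 0.02552871 0.058     ]
foot [ 0.35444258 -0.46487757  0.01      ] mouth [ 0.36088922 -0.40759761  0.215     ] w 0.10481148113180547 knuckle [ 0.38426824 -0.53466926  0.215     ]
f->mo 0.05764158943165026 83.57859568667696
k->mo 0.12920442585598152 100.42486235876606
k->f 0.07589763412687946 113.13956519517903
perp 0.10481148113180547 -74.75594013583687
pot [ 0.72048145 -0.24621868  0.09      ] plates [ 0.34355433 -0.1777471   0.046     ]
rim [0.72794354 0.37522824 0.11      ]
rim [ 0.69240613 -0.09045514  0.11      ]
rim [ 0.4237072  -0.06913348  0.11      ]
rim [0.4562049  0.39800853 0.11      ]
```

View pics/c2.png

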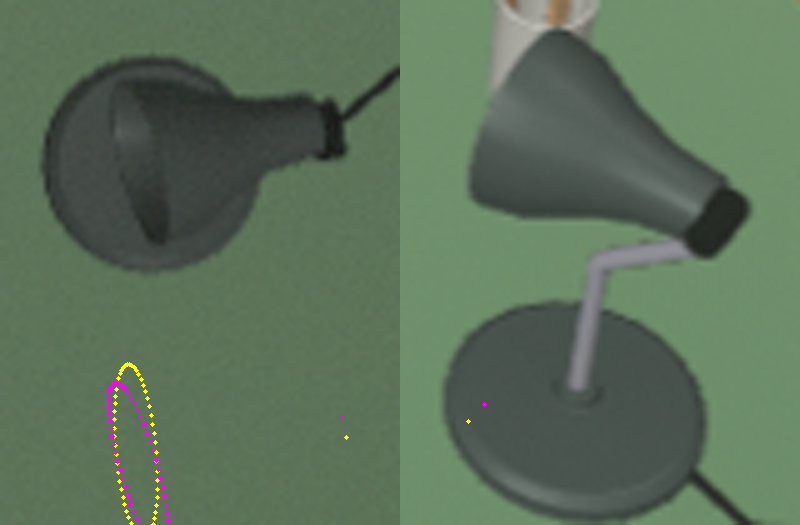

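I forgot the 270-pixel offset of the lamp crop in the composite, so the overlay lies below the lamp. The real lamp in this crop has its foot centred at (151,164), mouth edges at (118,82) and (160,243), and knuckle end at (338,130). Redoing it.

Run:
```python
from h import *
c=env.camera_info("top"); cs=env.camera_info("side")
P=lambda x,y,z:ray(c,(x+.5)/5+370-.5,(y+.5)/5+185-.5,z)
f=P(151,164,.01);a=P(118,82,.215);b=P(160,243,.215);k=P(341,130,.215);mo=(a+b)/2
print("foot",f,"mouth",mo,"w",np.linalg.norm(a-b),"k",k)
for n,v in(("f->mo",mo-f),("k->mo",mo-k),("k->f",f-k),("perp",np.array([-(b-a)[1],(b-a)[0],0]))): print(n,np.linalg.norm(v[:2]),np.degrees(np.arctan2(v[1],v[0])))
q=(580-400)/5; fs=ray(cs,335+(578-400)/5,240+390/5,.012); print("foot side",fs)
out=[]
for n,cc,(x0,y0) in(("top",c,(370,185)),("side",cs,(335,240))):
    im=cv2.imread(f"pics/{n}0.png")[y0:y0+105,x0:x0+80]; im=cv2.resize(im,None,fx=5,fy=5,interpolation=cv2.INTER_CUBIC)
    for deg,col in((95,(0,255,255)),(102,(255,0,255))):
        yaw=np.radians(deg);d=np.array([np.cos(yaw),np.sin(yaw),0]);l=np.array([-d[1],d[0],0]);o=np.array([f[0],f[1],.215])
        for X in [o+.06*d+.055*(np.cos(t)*l+np.sin(t)*np.array([0,0,1])) for t in np.linspace(0,6.28,60)]+[o-.075*d]:
            p=proj(cc,X);cv2.circle(im,tuple(int(v) for v in ((p-[x0,y0]+.5)*5)),1,col,-1)
    out.append(im)
cv2.imwrite("pics/c3.png",np.hstack(out))
```

```text
foot [ 0.54665189 -0.46347661  0.01      ] mouth [ 0.53273445 -0.40628928  0.215     ] w 0.10623576961031178 k [ 0.55673484 -0.53621454  0.215     ]
f->mo 0.058856487188526756 103.67793747493835
k->mo 0.1321233993466758 100.465956359591
k->f 0.07343345648089519 97.8920547887013
perp 0.10623576961031178 -74.85080482746089
foot side [ 0.5500379  -0.46265987  0.012     ]
```

View pics/c3.png

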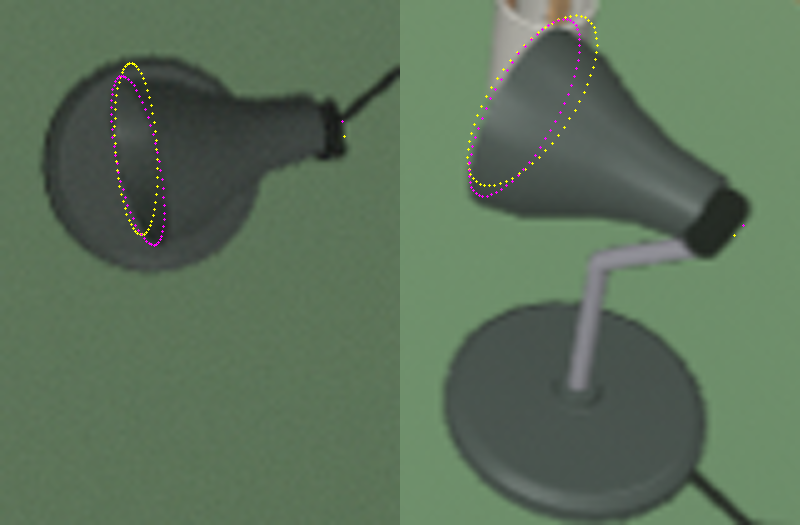

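A lamp yaw of about 103° fits in both views, with origin (0.547, -0.463), giving lamp_spot ≈ (0.500, -0.259, 0.215). The distances check: 59/60 mm foot to mouth, 106/110 mm across the mouth, 141/140 mm mug to tumbler. The mug is at (0.590, 0.294) with its handle towards -114°, so it must turn +37° to reach -77°. I'll grip with tool y at -24°, across the handle. Moving above the mug now.

Call:
play_rows --rows '[{"gripper": -1, "xyz": [-55, -23, -4], "yaw": 10.6}, {"gripper": -1, "xyz": [-111, -47, -8], "yaw": 21.2}, {"gripper": -1, "xyz": [-167, -71, -12], "yaw": 31.8}, {"gripper": -1, "xyz": [-223, -95, -16], "yaw": 42.4}, {"gripper": -1, "xyz": [-279, -119, -20], "yaw": 53}, {"gripper": -1, "xyz": [-335, -143, -24], "yaw": 63.6}, {"gripper": -1, "xyz": [-391, -167, -28], "yaw": 74}, {"gripper": -1, "xyz": [-447, -190, -28], "yaw": 84}]'

```text
time: 1.1
tool_pos: [0.5915, 0.2928, 0.2507]
eef_rot: [[0.262, 0.965, 0.0], [0.965, -0.262, 0.0], [0.0, 0.0, -1.0]]
wrist_force: [1.3, 1.0, -0.3]
gripper_width: 0.0938
```

```bash
cat >> h.py <<'E'
def plan(target,ydeg):
    s=env.sense(); R=np.array(s["eef_rot"]); d=R.T@(np.array(target)-s["tool_pos"])*1000
    cur=np.degrees(np.arctan2(R[1,1],R[0,1])); print("t",s["time"],"pos",np.round(s["tool_pos"],4),"ydir",cur,"grip",s["gripper_width"],"F",np.round(s["wrist_force"],1),"j",np.round(s["joints"],2))
    print("shift",np.round(d,1),"yaw",-((ydeg-cur+180)%360-180), "tool z",np.round(R[:,2],3))
E
python3 - <<'E'
from h import *
plan([.5906,.2943,.25],-24)
c,im=snap("wrist","pics/w1.png"); print(np.round(c["R"],3).tolist(),proj(c,[.5906,.2943,.094]),proj(c,[.567,.244,.053]))
E
```

```text
t 1.1 pos [0.5915 0.2928 0.2507] ydir -15.16416567875376 grip 0.09383642686547249 F [ 1.3  1.  -0.3] j [-0.93  0.41  0.51  1.63 -0.22  1.15 -0.63]
shift [ 1.3 -1.2  0.7] yaw 8.835834321246239 tool z [ 0.  0. -1.]
[[0.965, -0.261, 0.0], [-0.254, -0.939, 0.232], [-0.06, -0.224, -0.973]] [276.61747662 202.52728485] [267.27809262 247.32118607]
```

View pics/w1.png

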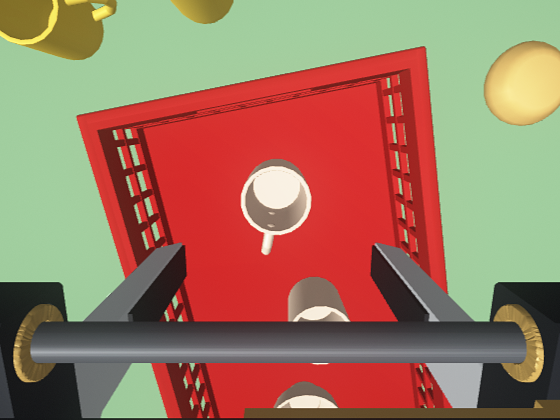

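The wrist view shows the mug rim centred at (276,201), against a predicted (276.6,202.5). The handle tip is at (266,251), on the predicted line. The position is confirmed; I'll refine the handle angle from this view and plan the descent.

Run:
```python
from h import *
c=env.camera_info("wrist"); m=ray(c,276,201,.094)
for z in(.053,.065):
  h=ray(c,266,250,z); print(m,h,np.linalg.norm((h-m)[:2]),np.degrees(np.arctan2(*(h-m)[1::-1])))
plan([m[0],m[1],.058],-24)
```

```text
[0.59605788 0.28755441 0.094     ] [0.56977555 0.23366454 0.053     ] 0.05995730979659767 -115.99869044159423
[0.59605788 0.28755441 0.094     ] [0.57128033 0.23755203 0.065     ] 0.05580470124712238 -116.35967235105639
t 1.15 pos [0.5966 0.285  0.2508] ydir -16.142883795109228 grip 0.09401650575880803 F [-0.  -7.7 -1.8] j [-0.93  0.42  0.52  1.63 -0.22  1.15 -0.64]
shift [  2.7  -1.9 192.8] yaw 7.857116204890758 tool z [ 0.003 -0.003 -1.   ]
```

Call:
play_rows --rows '[{"gripper": -1, "xyz": [1, 0, 20], "yaw": 5}, {"gripper": -1, "xyz": [1, 0, 50], "yaw": 10}, {"gripper": -1, "xyz": [1, 0, 80], "yaw": 10}, {"gripper": -1, "xyz": [1, 0, 100], "yaw": 10}, {"gripper": -1, "xyz": [1, 0, 100], "yaw": 10}, {"gripper": -1, "xyz": [1, 0, 100], "yaw": 10}]'

```text
time: 1.9
tool_pos: [0.5911, 0.2952, 0.1515]
eef_rot: [[0.42, 0.907, 0.001], [0.907, -0.42, 0.001], [0.001, 0.001, -1.0]]
wrist_force: [-0.6, 0.6, -0.0]
gripper_width: 0.0939
```

Run:
```python
from h import *
plan([.5906,.295,.058],-25)
```

```text
t 1.9 pos [0.5911 0.2952 0.1515] ydir -24.84835996507671 grip 0.0939236084015619 F [-0.6  0.6 -0. ] j [-0.93  0.51  0.51  1.73 -0.29  0.98 -0.74]
shift [-0.5 -0.4 93.5] yaw 0.15164003492327538 tool z [ 0.001  0.001 -1.   ]
```

Settled within 1 mm. Descending and closing.

Call:
play_rows --rows '[{"gripper": -1, "xyz": [0, 0, 25], "yaw": 0}, {"gripper": -1, "xyz": [0, 0, 50], "yaw": 0}, {"gripper": -1, "xyz": [0, 0, 75], "yaw": 0}, {"gripper": -1, "xyz": [0, 0, 92], "yaw": 0}, {"gripper": -1, "xyz": [0, 0, 92], "yaw": 0}, {"gripper": -1, "xyz": [0, 0, 92], "yaw": 0}, {"gripper": 1, "xyz": [0, 0, 92], "yaw": 0}, {"gripper": 1, "xyz": [0, 0, 92], "yaw": 0}]'

```text
time: 2.9
tool_pos: [0.5908, 0.2953, 0.0591]
eef_rot: [[0.42, 0.907, 0.001], [0.907, -0.42, 0.001], [0.001, 0.0, -1.0]]
wrist_force: [0.2, 0.0, -0.1]
gripper_width: 0.0776
```

Call:
play_rows --rows '[{"gripper": 1, "xyz": [0, 0, 0], "yaw": 0}, {"gripper": 1, "xyz": [0, 0, 0], "yaw": 0}, {"gripper": 1, "xyz": [0, 0, 0], "yaw": 0}, {"gripper": 1, "xyz": [0, 0, 0], "yaw": 0}]'

```text
time: 3.4
tool_pos: [0.5905, 0.2952, 0.0586]
eef_rot: [[0.42, 0.907, -0.0], [0.907, -0.42, 0.0], [0.0, -0.0, -1.0]]
wrist_force: [-1.2, 0.0, 3.2]
gripper_width: 0.06
```

Gripped at 60 mm opening. Lifting.

Call:
play_rows --rows '[{"gripper": 1, "xyz": [0, 0, -8], "yaw": 0}, {"gripper": 1, "xyz": [0, 0, -28], "yaw": 0}, {"gripper": 1, "xyz": [0, 0, -53], "yaw": 0}, {"gripper": 1, "xyz": [0, 0, -80], "yaw": 0}, {"gripper": 1, "xyz": [0, 0, -107], "yaw": 0}, {"gripper": 1, "xyz": [0, 0, -134], "yaw": 0}, {"gripper": 1, "xyz": [0, 0, -155], "yaw": 0}, {"gripper": 1, "xyz": [0, 0, -165], "yaw": 0}]'

```text
time: 4.4
tool_pos: [0.591, 0.2951, 0.2258]
eef_rot: [[0.42, 0.907, 0.002], [0.907, -0.42, 0.001], [0.002, 0.001, -1.0]]
wrist_force: [1.1, 0.6, -2.2]
gripper_width: 0.06
```

Call:
play_rows --rows '[{"gripper": 1, "xyz": [0, 0, 0], "yaw": 0}, {"gripper": 1, "xyz": [0, 0, 0], "yaw": 0}, {"gripper": 1, "xyz": [0, 0, 0], "yaw": 0}]'

```text
time: 4.78
tool_pos: [0.5902, 0.2949, 0.2226]
eef_rot: [[0.42, 0.907, -0.001], [0.907, -0.42, -0.001], [-0.001, -0.001, -1.0]]
wrist_force: [0.1, -0.0, -2.2]
gripper_width: 0.06
```

Run:
```python
from h import *
plan([.5,-.2585,.2236],-25+38)
c,im=snap("wrist","pics/w2.png"); m=[.5905,.295,.215]; print(proj(c,[.5905,.2952,.259]))
```

```text
t 4.775 pos [0.5902 0.2949 0.2226] ydir -24.849428611753535 grip 0.05998910560763938 F [ 0.1 -0.  -2.2] j [-0.96  0.44  0.54  1.66 -0.25  1.11 -0.78]
shift [-5.401e+02  1.507e+02 -4.000e-01] yaw -37.849428611753524 tool z [-0.001 -0.001 -1.   ]
[278.4918863  311.35283953]
```

View pics/w2.png

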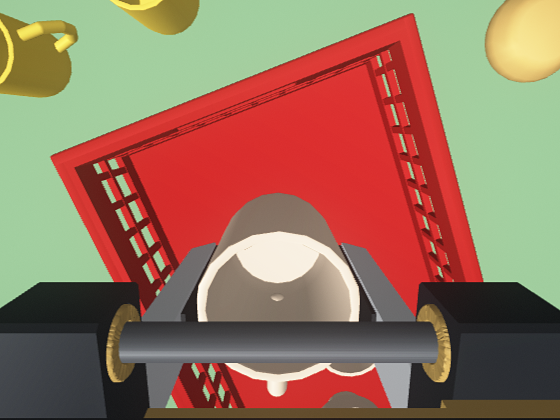

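Wrist view: the mug is held upright, rim centred at (278,305), handle at (277,385), which is straight along -tool x, i.e. -115° world. The measured load is 2.2 N. Carrying it to the lamp in two parts, with a yaw of -38° in total.

Call:
play_rows --rows '[{"gripper": 1, "xyz": [-12, 3, 0], "yaw": 0}, {"gripper": 1, "xyz": [-38, 10, 0], "yaw": 0}, {"gripper": 1, "xyz": [-74, 20, 0], "yaw": 0}, {"gripper": 1, "xyz": [-112, 31, 0], "yaw": 0}, {"gripper": 1, "xyz": [-150, 42, 0], "yaw": 0}, {"gripper": 1, "xyz": [-188, 52, 0], "yaw": 0}, {"gripper": 1, "xyz": [-226, 63, 0], "yaw": 0}, {"gripper": 1, "xyz": [-264, 74, 0], "yaw": 0}]'

```text
time: 5.82
tool_pos: [0.5455, 0.0213, 0.2236]
eef_rot: [[0.422, 0.907, 0.0], [0.907, -0.422, 0.0], [0.0, -0.0, -1.0]]
wrist_force: [-0.4, 0.4, -2.8]
gripper_width: 0.06
```

Call:
play_rows --rows '[{"gripper": 1, "xyz": [-38, 10, 0], "yaw": -4}, {"gripper": 1, "xyz": [-76, 21, 0], "yaw": -9}, {"gripper": 1, "xyz": [-112, 31, 0], "yaw": -14}, {"gripper": 1, "xyz": [-146, 40, 0], "yaw": -19}, {"gripper": 1, "xyz": [-176, 49, 0], "yaw": -24}, {"gripper": 1, "xyz": [-200, 56, 0], "yaw": -29}, {"gripper": 1, "xyz": [-218, 60, 0], "yaw": -33}, {"gripper": 1, "xyz": [-226, 63, 0], "yaw": -36}]'

```text
time: 6.82
tool_pos: [0.5068, -0.2097, 0.2236]
eef_rot: [[-0.192, 0.981, 0.0], [0.981, 0.192, 0.0], [0.0, 0.0, -1.0]]
wrist_force: [-1.0, -0.5, -3.0]
gripper_width: 0.0603
```

Call:
play_rows --rows '[{"gripper": 1, "xyz": [0, 0, 0], "yaw": 0}, {"gripper": 1, "xyz": [0, 0, 0], "yaw": 0}, {"gripper": 1, "xyz": [0, 0, 0], "yaw": 0}, {"gripper": 1, "xyz": [0, 0, 0], "yaw": 0}]'

```text
time: 7.32
tool_pos: [0.509, -0.2068, 0.2235]
eef_rot: [[-0.194, 0.981, -0.0], [0.981, 0.194, 0.0], [0.0, -0.0, -1.0]]
wrist_force: [0.4, -0.1, -2.1]
gripper_width: 0.0602
```

Run:
```python
from h import *
plan([.5,-.2585,.2236],13)
c,im=snap("top","pics/t2.png"); cs,ims=snap("side","pics/s2.png")
r=lambda a,f:cv2.resize(a,None,fx=f,fy=f,interpolation=cv2.INTER_CUBIC)
cv2.imwrite("pics/c4.png",np.hstack([r(im[150:270,320:460],2.8),r(ims[210:330,300:440],2.8)])[:,:,::-1])
```

```text
t 7.325 pos [ 0.509  -0.2068  0.2235] ydir 11.171203727520416 grip 0.0601672455250571 F [ 0.4 -0.1 -2.1] j [-0.27  0.25  0.64  1.92 -0.18  1.03  0.64]
shift [-49.  -18.9  -0.1] yaw -1.8287962724795932 tool z [-0.  0. -1.]
```

View pics/c4.png

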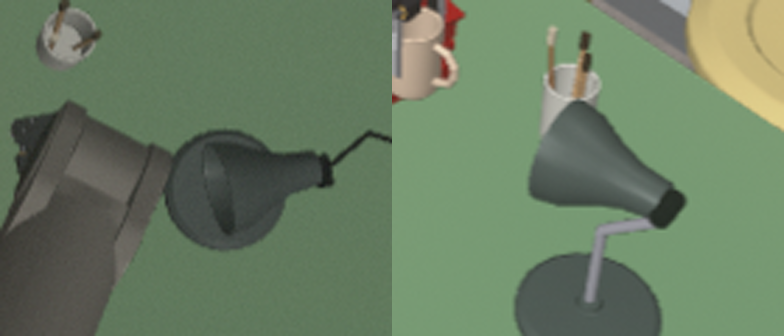

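The top crop shows the forearm over the spot, well above the lamp, because the gripper body starts at z≈0.30 and the shade tops out at 0.27. The side crop shows the mug upright at (420,55) with the handle towards the lamp mouth. The last 52 mm go slowly.

Call:
play_rows --rows '[{"gripper": 1, "xyz": [-8, -3, 0], "yaw": -1}, {"gripper": 1, "xyz": [-18, -7, 0], "yaw": -2}, {"gripper": 1, "xyz": [-28, -11, 0], "yaw": -2}, {"gripper": 1, "xyz": [-37, -14, 0], "yaw": -2}, {"gripper": 1, "xyz": [-44, -17, 0], "yaw": -2}, {"gripper": 1, "xyz": [-49, -19, 0], "yaw": -2}, {"gripper": 1, "xyz": [-49, -19, 0], "yaw": -2}, {"gripper": 1, "xyz": [-49, -19, 0], "yaw": -2}]'

```text
time: 8.43
tool_pos: [0.4999, -0.2585, 0.2234]
eef_rot: [[-0.228, 0.974, -0.0], [0.974, 0.228, 0.0], [0.0, -0.0, -1.0]]
wrist_force: [0.1, -0.1, -2.3]
gripper_width: 0.0598
```

Call:
play_rows --rows '[{"gripper": 1, "xyz": [0, 0, 0], "yaw": 0}, {"gripper": 1, "xyz": [0, 0, 0], "yaw": 0}, {"gripper": 1, "xyz": [0, 0, 0], "yaw": 0}, {"gripper": 1, "xyz": [0, 0, 0], "yaw": 0}, {"gripper": 1, "xyz": [0, 0, 0], "yaw": 0}, {"gripper": 1, "xyz": [0, 0, 0], "yaw": 0}]'

```text
time: 9.18
tool_pos: [0.4998, -0.2588, 0.2235]
eef_rot: [[-0.228, 0.974, -0.0], [0.974, 0.228, -0.0], [-0.0, -0.0, -1.0]]
wrist_force: [-0.3, 1.0, -2.2]
gripper_width: 0.0602
```

Run:
```python
from h import *
plan([.5,-.2585,.2236],13); print(np.abs(env.sense()["dq"]).max())
cs,ims=snap("side","pics/s3.png"); 
y=np.radians(103);d=np.array([np.cos(y),np.sin(y),0]);sp=np.array([.547,-.463,0])+.21*d
im=cv2.resize(ims[190:330,270:430],None,fx=4,fy=4,interpolation=cv2.INTER_CUBIC)[:,:,::-1].copy()
def dot(X,col):
    p=proj(cs,X);cv2.circle(im,tuple(int(v) for v in (p-[270,190]+.5)*4),3,col,-1)
for z in(.171,.215,.259): dot(sp+[0,0,z],(0,255,255))
dot(sp-.057*d+[0,0,.218],(255,0,255)); dot(sp-.15*d+[0,0,.215],(255,255,0))
cv2.imwrite("pics/c5.png",im)
```

```text
t 9.175 pos [ 0.4998 -0.2588  0.2235] ydir 13.151318518513223 grip 0.06020142431085395 F [-0.3  1.  -2.2] j [-0.18  0.28  0.65  1.89 -0.2   1.04  0.79]
shift [ 0.3  0.3 -0.1] yaw 0.15131851851322153 tool z [-0. -0. -1.]
0.0016286060975918661
```

View pics/c5.png

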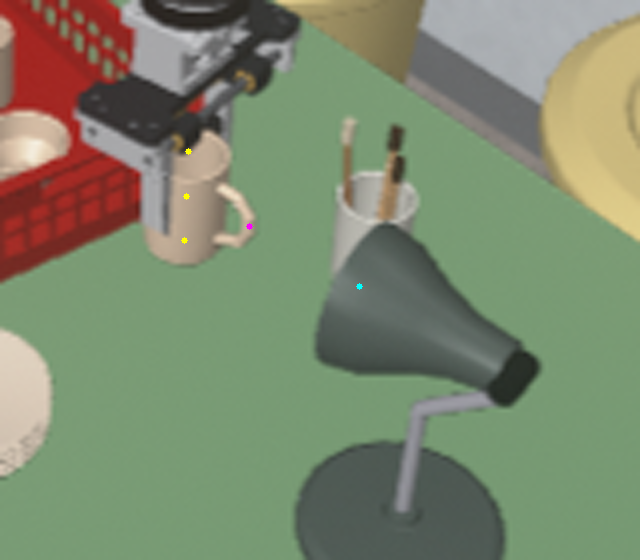

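The side crop shows the mug upright, with its axis on the predicted spot points at (185,150–240). The handle is at (248,215), about 10 enlarged pixels from the prediction (roughly 7 mm, or 7° of turn, within the 23° allowed). Everything is steady, so I'm handing in.

Run:
```python
from h import *
print(env.sign_off())
```

```text
the job is handed in; nothing more can be done
None
```

I gripped the mug across its body, lifted it straight out of the crate and carried it to the lamp. I handed in at about 9.2 s with the mug still gripped and the handle turned towards the lamp. No verdict was reported.

**Last checks:**
- **Position:** the tool was within 0.5 mm of the target I worked out, which puts the mug's middle at about (0.500, -0.259, 0.215) m. The tool pointed straight down, so the mug was upright.
- **Steadiness:** joint speeds were below 0.002 rad/s.
- **Grip:** the fingers stood at 60 mm and carried a steady load of about 2.2 N.
- **Side view:** the mug's axis lay on the predicted spot.
- **Other pieces:** the moves kept clear of the lamp and the other pieces, and I saw no sign of contact. I did not measure the other pieces again at the end.

**What disagreed or went wrong:**
- The handle sat about 2.5 camera pixels from its predicted point, roughly 7° of turn, which is within the 23° allowed.
- My first lamp measurement had a crop-offset error. The overlay showed it and I corrected it before moving.
- One wrist-camera recheck used a camera pose from just after the picture, while the arm was still settling. I discarded its mug position.

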